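# Set the lamp stem to the slat stack

### The job

Finish the slat stack on the white box, my height gauge: lay the two loose slats from the cork mat crosswise on its top, each straight above one of the two bottom slats and along it. Then draw the lamp's stem straight up in its tube, gently and without pulling it right out, until the underside of its collar is level with the top of the finished stack. Finish while still holding the stem there so that I can tighten the thumbscrew, and leave the other things on the desk alone.

Things in the scene. Friction and masses are not known exactly. Their poses are not given: they have to be found in the camera images.
- box: fixed white storage box 170 x 170 mm in plan, in the middle of the desk, carrying the slat stack; its top face stands 70 to 90 mm above the desk (varies); the origin is the centre of its plan, 90 mm below its top face (so at or below desk level); z up, x and y along its sides
- seat0 (a point): point where the underside centre of one of the two missing third-layer slats belongs: 120 mm above the box's origin (30 mm above the box top), 45 mm to the -y side of the box's centre; that slat lies along the box's x, straight above bottom slat slat_1a
- seat1 (a point): the same for the other slat, 45 mm to the +y side, straight above bottom slat slat_1b
- slat_1a: walnut-brown wooden slat 150 x 30 x 15 mm (x long, y wide, z thick), 45 g, origin at the centre of its underside; loose, bottom layer of the stack, lying along the box's x, 45 mm off its centre line
- slat_1b: walnut-brown wooden slat 150 x 30 x 15 mm (x long, y wide, z thick), 45 g, origin at the centre of its underside; loose, bottom layer of the stack, lying along the box's x, 45 mm off its centre line
- slat_2a: walnut-brown wooden slat 150 x 30 x 15 mm (x long, y wide, z thick), 45 g, origin at the centre of its underside; loose, second layer of the stack, lying across the bottom two (along the box's y), 45 mm off its centre line
- slat_2b: walnut-brown wooden slat 150 x 30 x 15 mm (x long, y wide, z thick), 45 g, origin at the centre of its underside; loose, second layer of the stack, lying across the bottom two (along the box's y), 45 mm off its centre line
- slat_3a: walnut-brown wooden slat 150 x 30 x 15 mm (x long, y wide, z thick), 45 g, origin at the centre of its underside; loose, lying flat on the cork mat (fixed, 200 x 170 x 4 mm, at the side of the desk away from the lamp), about 100 mm from its twin; either may go on either seat
- slat_3b: walnut-brown wooden slat 150 x 30 x 15 mm (x long, y wide, z thick), 45 g, origin at the centre of its underside; loose, lying flat on the cork mat (fixed, 200 x 170 x 4 mm, at the side of the desk away from the lamp), about 100 mm from its twin; either may go on either seat
- lamp: fixed brass lamp foot at the left or right side of the desk: disc 120 mm across and 12 mm thick, with an upright square tube 34 x 34 mm, top 90 mm above the desk, a thumbscrew (loosened) at its side; origin at the centre of its underside. The bore in the tube is vertical, round, 13 mm across and 78 mm deep
- tube_mouth (a point): centre of the bore's mouth, on the tube's top face, 90 mm above the desk
- stem: loose lamp stem, 0.15 to 0.3 kg, standing in the bore: steel rod 12 mm across, 74 mm long, below a steel collar (disc 42 mm across, 6 mm thick) and a flat brass head 32 (x) x 14 (y) x 46 mm tall. Origin at the rod's foot, z up. At the start the collar rests on the tube's top; it slides and turns with friction only, no spring, no stop, and comes out past 74 mm; the stack asks for 25 to 45 mm
- collar (a point): centre of the underside of the stem's collar, 74 mm above the rod's foot
- head (a point): centre of the flat head at a good height to pinch it across its 14 mm (along the stem's y): 26 mm above the collar's upper face, 20 mm below the head's top
- mug: white mug, 76 mm across, 85 mm tall, beyond the box on the left; leave alone
- tape_roll: clear tape roll, 60 mm across, 20 mm tall, close to the robot on the left; leave alone
- eraser: white eraser 55 x 22 x 14 mm, close to the robot on the right; leave alone
- pinjar: small glass jar with a metal cap, 48 mm across, 55 mm tall, beyond the box on the right; leave alone
- screwdriver: screwdriver 170 mm long, lying crosswise just beyond the box; leave alone
There are look-alikes about, which are no part of the job. What is shaped like the slat_3b but black or green is not meant.

How it is judged:
By the outcome, as a careful person would: the job done as asked, in the order asked, and still so for the second after the job is handed in, while the arm keeps its last pose, push and grip.
It also fails if it takes over 72 s, if anything falls off the work surface, if the arm or the gripper's body presses on something with over 40 N, if the wrist force passes 120 N, or if a joint passes its speed limit or range.

### The arm

A 7-joint arm with a two-finger parallel gripper is mounted at the origin on the work surface. World frame = base frame: x ahead of the robot, y to its left, z up, the work surface at z = 0. Lengths are in m, angles in degrees, forces in N, time in s.
With the tool pointing down it reaches from about 0.425 to 0.875 m from the base axis. Payload 4.7 kg.
Tool frame: the origin (TCP) lies on the centre line of the jaws, within the pads' length; the fingertips stand 11 mm ahead of it and the grasp point (between the pads) lies 8 mm behind it (r.tcp_to_tips is the distance from the TCP to the fingertips, in m); z points along the fingers, y is the line along which they close (so a half turn about z gives the same grasp; the last joint's range is limited). The gripper opens to 85 mm and grips with 20 to 120 N. Pads are 22 mm wide; open, the fingers measure 114 mm over their backs; the gripper's body (76 mm by 85 mm) begins 54 mm behind the grasp point. The pads swing forward as they close: fully open they stand 13 mm farther back than shut.
Start: joints at [70.365, 18.392, -4.016, 83.108, 1.295, 78.541, -3.26], TCP at [0.227, -0.609, 0.242] pointing down, gripper open.
Joint ranges: [-163.93, 163.93], [-17.29, 119.83], [-79.2, 71.16], [3.27, 140.29], [-89.18, 269.18], [5.43, 117.66], [-154.24, 154.24]. Speed limits (degrees/s): [147.25, 147.25, 180, 180, 180, 180, 180].

### API

Orientations are given as a 3x3 rotation matrix whose columns are the frame's x, y, z axes.
In Python, from station import readout, capture, camera_info, r gives the robot as it stands.
- The arm moves only by the tool move_arm, never from a script. Its argument "targets" is a list of rows, each an object with "delta_pos": the shift along the world's x, y, z in cm, a list of three; "angular": the turn, a rotation vector about the world's x, y, z in degrees, a list of three. In form: [{"delta_pos": [tx, ty, tz], "angular": [ax, ay, az]}, ...]. A call has 1 to 10 rows; each row is the pose to reach, as a shift and turn from the pose commanded when the call began; what a row does not reach only later rows make up. A row lasts 1/10 s, in which the tool goes at most 50 mm and 8.59 degrees, less where a joint would pass 70% of its speed; a pose out of reach is approached as far as the arm can. A call with a gripper value outside its range is refused whole. "fingers" is the finger opening in cm, from 0 to 8.54, set as the call begins (left out, the last holds). The fingers move at their own pace and stop on an object; "grip_force" is the grip in N (left out, the last holds). Time passes only in rows, so rows that repeat a pose let the fingers close. It gives the time, the measured TCP pose, the force, the opening and the grip force at its end, in the units of the state.
- readout.state(): the state, without advancing time (a new reading comes with each control period).
- capture(name): name is "side" or "top" or "wrist"; returns (picture, depth): 480x640x3 uint8, red, green, blue; 480x640 float32, m along the optical axis (not along the pixel's ray), 0 where there is no reading.
- camera_info(name): a dict with "camera_matrix" (3x3 intrinsics, pixels), "origin" and "attitude" of the camera in the world. Camera axes: x right, y up, looking along -z (the intrinsics and any distortion apply to the point x, -y, -z); pixel columns grow to the right and rows downward; lengths in m; the calibration is good to about 2 mm. A picture is of the moment at which its call begins: read the wrist's pose just before it. camera_info takes no time and is no camera call; for the wrist camera it gives the pose at the moment of the call.
- r.job_done(): hands the job in; it is judged then, once.
The state is a dict: "time_s": time; "joint_positions": joint angles; "joint_velocities": joint speeds; "tau": joint torques, N m; "eef_pos": TCP position; "tcp_rot": TCP orientation; "wrist_force": force on the tool from outside, world axes, zero at the start; "ft_torque": the same for the moment, N m; "grip_width": opening from 0.0 (shut) to 1.0 (fully open); "grasp_force": force on a finger pad.
Only numpy, scipy, OpenCV 4.12 (cv2) and the standard library are available. Lean on these libraries where they do the work, as an engineer would, in place of code of your own. Each camera call takes 0.05 s, during which the arm holds its last target. There are 200 camera calls.

## Working session

There is one attempt and no reset: what is moved stays moved. The work goes in short steps, Python scripts to look and compute and a tool call to move; the robot and the scene stay as the last step left them, time stands still between calls to the robot, and variables do not carry over. Pictures are saved under pics/ and viewed, at most 10 in all, crops included, and the job is handed in when it is done.

Besides the shell and the picture viewer there is one more tool, called after "Request:" by a JSON object that holds its "api" and its "payload". move_arm: Moves the arm, as the interface text tells. Its arguments: {"type":"object","properties":{"targets":{"type":"array"},"fingers":{"type":"number"},"grip_force":{"type":"number"}},"required":["targets"]}

```bash
mkdir -p pics
cat > h.py <<'E'
import numpy as np, cv2, json
from station import readout, capture, camera_info, r
def grab(n,name=None):
    ci=camera_info(n); im,d=capture(n)
    if name: cv2.imwrite(f'pics/{name}.png',im[:,:,::-1])
    np.savez(f'{name or n}.npz',im=im,d=d,K=ci['camera_matrix'],o=ci['origin'],R=ci['attitude'])
    return im,d,ci
def load(name):
    z=np.load(f'{name}.npz'); return z
def cloud(z):
    K=z['K'];d=z['d'];v,u=np.mgrid[:480,:640]
    p=np.stack([(u-K[0,2])/K[0,0]*d,-(v-K[1,2])/K[1,1]*d,-d],-1)
    return p@z['R'].T+z['o']
E
python3 - <<'E'
from h import *
for n in ('top','side'):
    im,d,ci=grab(n,n+'0'); print(ci)
s=readout.state(); print(s)
E
```

```text
{'camera_matrix': array([[453.83323441,   0.        , 318.16642465],
       [  0.        , 453.83323441, 233.56731358],
       [  0.        ,   0.        ,   1.        ]]), 'origin': array([0.43854925, 0.06966012, 1.12880156]), 'attitude': array([[-0.0101452 ,  0.998269  , -0.0579317 ],
       [-0.99990439, -0.0106721 , -0.00879303],
       [-0.00939606,  0.05783695,  0.99828182]])}
{'camera_matrix': array([[456.03891466,   0.        , 313.53142942],
       [  0.        , 456.03891466, 243.6426253 ],
       [  0.        ,   0.        ,   1.        ]]), 'origin': array([0.30999747, 0.92410629, 0.74347381]), 'attitude': array([[-0.97350984,  0.12101114, -0.19399716],
       [-0.22794423, -0.5800373 ,  0.78204742],
       [-0.01788914,  0.80555139,  0.5922558 ]])}
{'time_s': 0.1, 'joint_positions': array([70.36545626, 18.4345305 , -4.0139073 , 83.16848562,  1.29366813,
       78.54237625, -3.26118202]), 'joint_velocities': array([-0.08456681, -0.03686452, -0.00180283, -0.09385838, -0.00049505,
        0.02147888,  0.00187089]), 'tau': array([ 4.55144615e-06, -4.94877362e+01, -3.84150557e-01, -3.15210235e+01,
        1.28307694e-02,  7.44261750e-03,  1.69849227e-05]), 'eef_pos': array([ 0.22680247, -0.60864027,  0.24133081]), 'tcp_rot': array([[ 9.37031301e-01,  3.49244709e-01, -6.89415773e-04],
       [ 3.49245379e-01, -9.37029921e-01,  1.61010006e-03],
       [-8.36842807e-05, -1.74948943e-03, -9.99998466e-01]]), 'wrist_force': array([ 0.57390394, -0.4218873 , -0.48436955]), 'ft_torque': array([-0.02201797,  0.00023736,  0.04087688]), 'grasp_force': 0.0, 'grip_width': 1.0047579524308738}
```

View pics/top0.png

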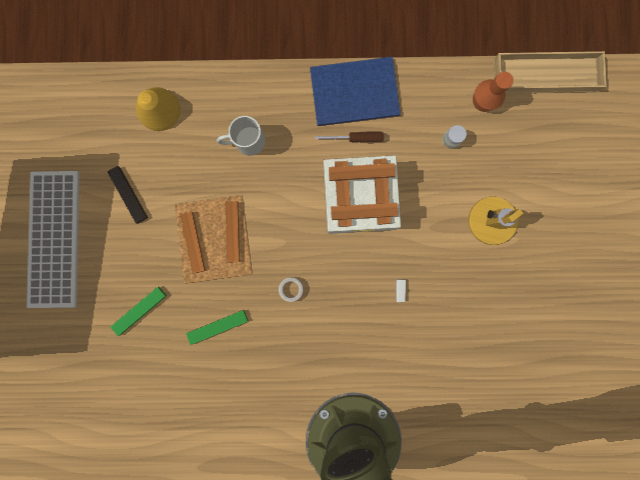

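View pics/side0.png

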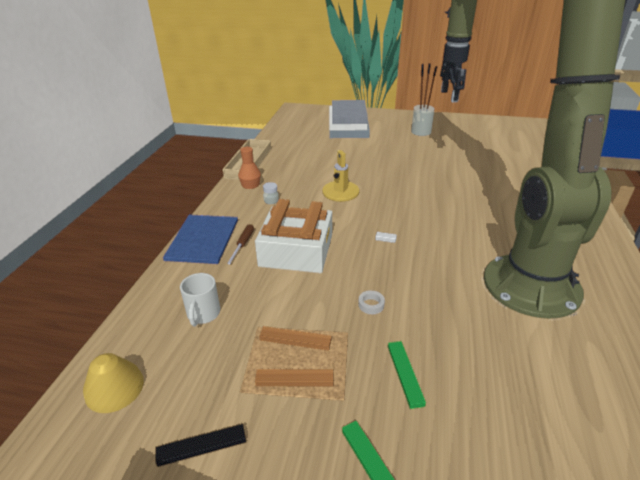

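The top view shows the walnut slats on the mat at (192,242) and (232,232). The black one at (127,195) and the green ones at (139,311) and (218,327) are look-alikes of the wrong colour. The box with its stack is at (362,194), and the lamp is at (494,220) with its head leaning outward in perspective to about (512,215). Next: an enlarged crop and metric estimates.

Run:
```python
from h import *
for n in ('top0','side0'):
    z=load(n); P=cloud(z); im=z['im'].astype(int); hsv=cv2.cvtColor(z['im'],cv2.COLOR_RGB2HSV)
    print(n)
    X,Y,Z=P[...,0],P[...,1],P[...,2]
    def rect(m,name):
        if m.sum()<15: print(name,'few',m.sum());return
        (c,s,a)=cv2.minAreaRect((P[m][:,:2]*1000).astype(np.float32)); print(name,m.sum(),np.round(c,1),np.round(s,1),round(a,1),'z',np.round(np.percentile(Z[m]*1000,[10,50,90]),1))
    if n=='top0':
        for u,v in [(192,242),(232,232),(363,172),(364,212),(344,193),(383,191),(330,165),(364,193),(215,215),(512,215),(502,212),(475,220)]: print((u,v),np.round(P[v,u]*1000,1),im[v,u],hsv[v,u])
    else:
        for u,v in [(295,339),(296,378),(277,220),(313,220),(341,160),(342,166),(341,178),(332,195)]: print((u,v),np.round(P[v,u]*1000,1),im[v,u],hsv[v,u])
z=load('top0');im=z['im'][:,:,::-1]
a=cv2.resize(im[180:290,170:260],None,fx=5,fy=5,interpolation=cv2.INTER_CUBIC)[:550,:]
b=cv2.resize(im[180:270,460:535],None,fx=4,fy=4,interpolation=cv2.INTER_CUBIC)
c=np.zeros((550,800,3),np.uint8);c[:550,:450]=a;c[:360,460:760]=b
cv2.imwrite('pics/crop1.png',c)
```

```text
top0
(192, 242) [485.5 388.6  21.1] [153  96  53] [ 13 167 153]
(232, 232) [509.2 291.4  16.5] [153  99  54] [ 14 165 153]
(363, 172) [636.3 -24.4 109.5] [150  97  57] [ 13 158 150]
(364, 212) [545.3 -25.2 109.1] [151  96  56] [ 13 160 151]
(344, 193) [590.8  18.7  96.5] [151  98  55] [ 13 162 151]
(383, 191) [594.6 -70.7  95.5] [151  97  57] [ 13 159 151]
(330, 165) [658.7  49.7  83.5] [215 217 202] [ 34  18 217]
(364, 193) [592.4 -28.4  82.5] [209 211 196] [ 34  18 211]
(215, 215) [553.  336.5   3.4] [157 119  74] [ 16 135 157]
(512, 215) [ 531.5 -342.5  144.6] [192 154  67] [ 21 166 192]
(502, 212) [ 543.  -339.6   98. ] [157 155 160] [132   8 160]
(475, 220) [ 533.  -308.2    8.1] [191 152  61] [ 21 174 191]
side0
(295, 339) [508.4 303.5  19.6] [153 105  65] [ 14 147 153]
(296, 378) [480.8 398.5  20.3] [156 108  68] [ 14 144 156]
(277, 220) [630.4   9.9 111.2] [154 107  67] [ 14 144 154]
(313, 220) [541.7  -9.7 110.3] [153 108  65] [ 15 147 153]
(341, 160) [ 529.7 -333.9  122.1] [168 144  73] [ 22 144 168]
(342, 166) [ 525.8 -331.2  103.6] [172 149  81] [ 22 135 172]
(341, 178) [ 528.2 -331.7   61.7] [181 157  79] [ 23 144 181]
(332, 195) [ 551.3 -304.9   13. ] [191 167  83] [ 23 144 191]
```

View pics/crop1.png

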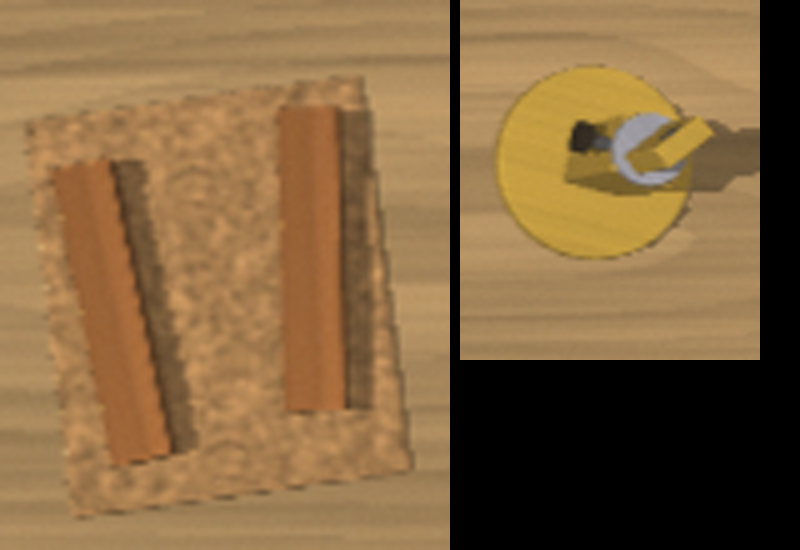

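The crop confirms two walnut-brown slats on the cork and the stem's grey collar with its diagonal flat head. I'll go over the lamp and box to look from the wrist.

Request:
{"api": "move_arm", "payload": {"targets": [{"delta_pos":[4,5,2],"angular":[0,0,-4]},{"delta_pos":[8,9,4],"angular":[0,0,-8]},{"delta_pos":[11,13,6],"angular":[0,0,-12]},{"delta_pos":[15,18,8],"angular":[0,0,-16]},{"delta_pos":[19,22,9],"angular":[0,0,-20]},{"delta_pos":[23,26,10],"angular":[0,0,-20.4]},{"delta_pos":[25,28,10],"angular":[0,0,-20.4]},{"delta_pos":[25,28,10],"angular":[0,0,-20.4]},{"delta_pos":[25,28,10],"angular":[0,0,-20.4]}], "fingers": 8.5}}

```text
time_s: 1.0
eef_pos: [0.4822, -0.322, 0.343]
tcp_rot: [[1.0, 0.013, 0.003], [0.013, -1.0, 0.003], [0.003, -0.003, -1.0]]
wrist_force: [0.4, -0.4, -0.4]
grip_width: 0.996
grasp_force: 0.0
```

Run:
```python
from h import *
s=readout.state(); print(s['eef_pos'],s['tcp_rot'],s['joint_positions'])
im,d,ci=grab('wrist','wlamp'); print(ci)
```

```text
[ 0.48215908 -0.32204284  0.34295056] [[ 0.99991268  0.01281964  0.00320816]
 [ 0.01281091 -0.99991422  0.00272693]
 [ 0.00324284 -0.0026856  -0.99999114]] [ 45.65166485   8.87492236 -16.43957453  83.64686594   2.27779737
  87.75385814 -59.95308821]
{'camera_matrix': array([[339.50634044,   0.        , 321.68373761],
       [  0.        , 339.50634044, 238.77727743],
       [  0.        ,   0.        ,   1.        ]]), 'origin': array([ 0.55970974, -0.32245534,  0.47470957]), 'attitude': array([[ 0.01278028,  0.95493112,  0.29655223],
       [-0.99991509,  0.01295964,  0.00136109],
       [-0.00254346, -0.29654445,  0.95501566]])}
```

Request:
{"api": "move_arm", "payload": {"targets": [{"delta_pos":[1,4,0],"angular":[0,0,0]},{"delta_pos":[2,8,0],"angular":[0,0,0]},{"delta_pos":[3,12,0],"angular":[0,0,0]},{"delta_pos":[4,16,0],"angular":[0,0,0]},{"delta_pos":[4,20,0],"angular":[0,0,0]},{"delta_pos":[4,24,0],"angular":[0,0,0]},{"delta_pos":[4,28,0],"angular":[0,0,0]},{"delta_pos":[4,30,0],"angular":[0,0,0]},{"delta_pos":[4,30,0],"angular":[0,0,0]}]}}

```text
time_s: 1.95
eef_pos: [0.5166, -0.0265, 0.3422]
tcp_rot: [[1.0, 0.005, -0.0], [0.005, -1.0, 0.0], [-0.0, -0.0, -1.0]]
wrist_force: [-0.8, 0.1, 0.5]
grip_width: 0.995
grasp_force: 0.0
```

Run:
```python
from h import *
s=readout.state(); print(s['eef_pos'],s['tcp_rot'],s['joint_positions'])
im,d,ci=grab('wrist','wbox'); print(ci['origin'],ci['attitude'])
a=np.vstack([cv2.resize(load(n)['im'],(400,300)) for n in ('wlamp','wbox')])
cv2.imwrite('pics/two.png',a[:,:,::-1])
```

```text
[ 0.5165804  -0.02645006  0.3422261 ] [[ 9.99986130e-01  5.25853476e-03 -2.95606093e-04]
 [ 5.25863187e-03 -9.99986119e-01  3.28686990e-04]
 [-2.93873578e-04 -3.30236914e-04 -9.99999902e-01]] [ 29.34450074   1.65980455 -29.83008884  91.44212433   0.80758628
  87.13495436 -90.21452507]
[ 0.59458944 -0.02711919  0.47372752] [[ 5.20522138e-03  9.53955813e-01  2.99902005e-01]
 [-9.99986432e-01  5.02686689e-03  1.36625250e-03]
 [-2.04222950e-04 -2.99905048e-01  9.53969036e-01]]
```

View pics/two.png

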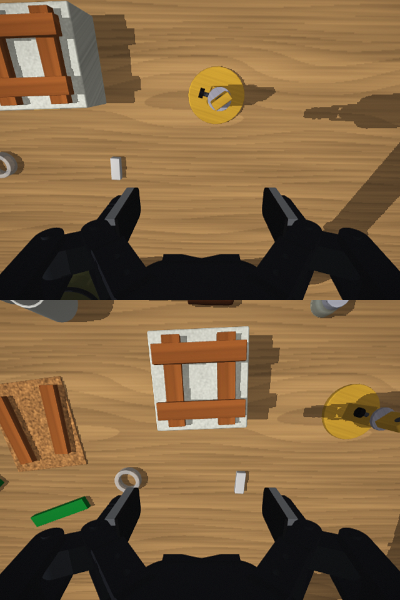

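```bash
cat >> h.py <<'E'
def onplane(z,uv,h):
    K=z['K'];uv=np.atleast_2d(uv).astype(float)
    r_=np.stack([(uv[:,0]-K[0,2])/K[0,0],-(uv[:,1]-K[1,2])/K[1,1],-np.ones(len(uv))],-1)@z['R'].T
    return z['o']+r_*((h-z['o'][2])/r_[:,2])[:,None]
def slats(name,hplane=None,amin=60):
    z=load(name);P=cloud(z);hsv=cv2.cvtColor(z['im'],cv2.COLOR_RGB2HSV).astype(int)
    im=z['im'].astype(int); ratio=im[...,0]/(im[...,2]+1)
    m=((ratio>2.35)&(hsv[...,0]<17)&(z['d']>0)).astype(np.uint8)
    m=cv2.morphologyEx(m,cv2.MORPH_OPEN,np.ones((3,3)))
    n,l,st,c=cv2.connectedComponentsWithStats(m)
    for i in range(1,n):
        if st[i,4]<amin: continue
        k=l==i; h=np.median(P[k][:,2])
        v,u=np.nonzero(k); q=onplane(z,np.c_[u,v],h if hplane is None else hplane)[:,:2]*1000
        c_,s_,a_=cv2.minAreaRect(q.astype(np.float32))
        print(name,'px',np.round(c[i]),st[i,4],'ctr',np.round(c_,1),'size',np.round(s_,1),'ang',round(a_,1),'z',round(h*1000,1))
E
python3 - <<'E'
from h import *
for n in ('top0','wbox','wlamp'):
    slats(n)
    z=load(n);P=cloud(z);hsv=cv2.cvtColor(z['im'],cv2.COLOR_RGB2HSV).astype(int)
    m=(hsv[...,1]<45)&(P[...,2]>.07)&(P[...,2]<.095)&(abs(P[...,0]-.59)<.13)&(abs(P[...,1]+.025)<.13)
    q=P[m]; 
    v,u=np.nonzero(m); c=cv2.minAreaRect((onplane(z,np.c_[u,v],.081)[:,:2]*1000).astype(np.float32)); print('box',m.sum(),c,np.median(q[:,2]))
    m=(abs(P[...,0]-.59)<.11)&(abs(P[...,1]+.025)<.11)&(hsv[...,1]>130)
    hz=P[...,2][m]; print('slat tops',[(a,np.sum((hz>a-4e-3)&(hz<a+4e-3)), np.median(hz[(hz>a-6e-3)&(hz<a+6e-3)])) for a in (.096,.111)])
    m=(abs(P[...,0]-.45)<.2)&(abs(P[...,1]-.1)<.3)&(abs(P[...,2])<.006); print('desk',np.median(P[...,2][m]),m.sum())
    # lamp
    m=(P[...,2]>.12)&(abs(P[...,0]-.535)<.05)&(abs(P[...,1]+.335)<.05)
    if m.sum()>10: print('head',m.sum(),cv2.minAreaRect((P[m][:,:2]*1000).astype(np.float32)),np.percentile(P[m][:,2],[50,90]))
    m=(P[...,2]>.006)&(P[...,2]<.018)&(abs(P[...,0]-.535)<.09)&(abs(P[...,1]+.335)<.09)
    if m.sum()>10: print('disc',m.sum(),cv2.minEnclosingCircle((P[m][:,:2]*1000).astype(np.float32)))
E
```

```text
top0 px [308.  28.] 36035 ctr [1411.2   81.7] size [2731.8  273.3] ang 89.1 z -750.3
top0 px [492.  92.] 984 ctr [ 831.2 -340.8] size [ 70.7 110.3] ang 24.8 z 70.6
top0 px [361. 170.] 917 ctr [642.4 -20.5] size [ 39.3 146.5] ang 2.3 z 111.1
top0 px [364. 204.] 1585 ctr [569.5 -24.5] size [103.6 146. ] ang 2.4 z 107.8
top0 px [232. 231.] 746 ctr [511.5 291.5] size [148.1  30.6] ang 1.6 z 18.7
top0 px [192. 242.] 770 ctr [485.9 389.2] size [150.8  32.2] ang 12.5 z 18.6
box 2292 ((592.36083984375, -23.406661987304688), (169.63040161132812, 168.6937713623047), 2.704646587371826) 0.0814055178633718
slat tops [(0.096, np.int64(882), np.float64(0.09660124932591985)), (0.111, np.int64(1643), np.float64(0.11133502213781732))]
desk 0.00010894115697213103 31526
head 135 ((532.00146484375, -352.1328430175781), (14.861886024475098, 34.0324821472168), 35.62522888183594) [0.14075234 0.14358182]
disc 1350 ((534.5491943359375, -339.25567626953125), 122.92378997802734)
wbox px [338.   3.] 558 ctr [735.6 -43.4] size [ 7.9 84.1] ang 0.3 z 18.9
wbox px [320. 124.] 13865 ctr [595.4 -25.1] size [142.9 149.
[... 473 characters left out ...]
4663086), 66.62626647949219) [0.13087315 0.14085747]
disc 4756 ((534.8150024414062, -352.24713134765625), 60.26246643066406)
wlamp px [55. 92.] 11749 ctr [594.4 -43.4] size [143.3 127.6] ang 2.6 z 110.2
box 9907 ((595.7107543945312, -32.11040496826172), (168.3971405029297, 168.4696807861328), 2.61887526512146) 0.08123427522353915
slat tops [(0.096, np.int64(3794), np.float64(0.09621807221472106)), (0.111, np.int64(6590), np.float64(0.1113089231998769))]
desk -0.0004893465674647435 43540
head 35416 ((522.3655395507812, -335.0259704589844), (100.00040435791016, 74.66513061523438), 89.94732666015625) [0.41558702 0.4281812 ]
disc 5066 ((534.5106201171875, -353.4576110839844), 59.886878967285156)
```

Request:
{"api": "move_arm", "payload": {"targets": [{"delta_pos":[-1,4,0],"angular":[0,0,0]},{"delta_pos":[-2,8,0],"angular":[0,0,0]},{"delta_pos":[-3,12,0],"angular":[0,0,0]},{"delta_pos":[-4,16,0],"angular":[0,0,0]},{"delta_pos":[-6,20,0],"angular":[0,0,0]},{"delta_pos":[-8,25,0],"angular":[0,0,0]},{"delta_pos":[-9,30,0],"angular":[0,0,0]},{"delta_pos":[-9,34,0],"angular":[0,0,0]},{"delta_pos":[-9,36.5,0],"angular":[0,0,0]},{"delta_pos":[-9,36.5,0],"angular":[0,0,0]}]}}

```text
time_s: 3.0
eef_pos: [0.4272, 0.3374, 0.3416]
tcp_rot: [[1.0, 0.003, -0.002], [0.003, -1.0, 0.001], [-0.002, -0.001, -1.0]]
wrist_force: [-0.4, 0.0, -0.3]
grip_width: 0.993
grasp_force: 0.0
```

Run:
```python
from h import *
s=readout.state(); print(s['eef_pos'],s['joint_positions'])
im,d,ci=grab('wrist','wmat')
z=load('wmat');P=cloud(z)
for n,c in (('3a',(.511,.2915)),('3b',(.486,.389))):
    m=(P[...,2]>.0125)&(P[...,2]<.026)&(np.hypot(P[...,0]-c[0],P[...,1]-c[1])<.1)
    l=cv2.connectedComponents(m.astype(np.uint8))[1]
    k=np.bincount(l[l>0]).argmax(); v,u=np.nonzero(l==k)
    print(n,m.sum(),np.median(P[...,2][l==k]),u.mean(),v.mean(),cv2.minAreaRect((onplane(z,np.c_[u,v],.019)[:,:2]*1000).astype(np.float32)))
```

```text
[0.42716153 0.33741467 0.34163546] [   6.35408774    7.9128069   -52.10211907   87.49457079    6.1035189
   87.65531689 -135.53874203]
3a 3703 0.01874402145996512 357.84714854111405 120.14588859416446 ((514.2274169921875, 291.18017578125), (149.12669372558594, 30.28066062927246), 1.432637333869934)
3b 3653 0.018682287136364106 280.3906797477225 140.35318850735808 ((489.3809509277344, 388.9912414550781), (149.49501037597656, 30.4410400390625), 12.213961601257324)
```

View pics/wmat.png

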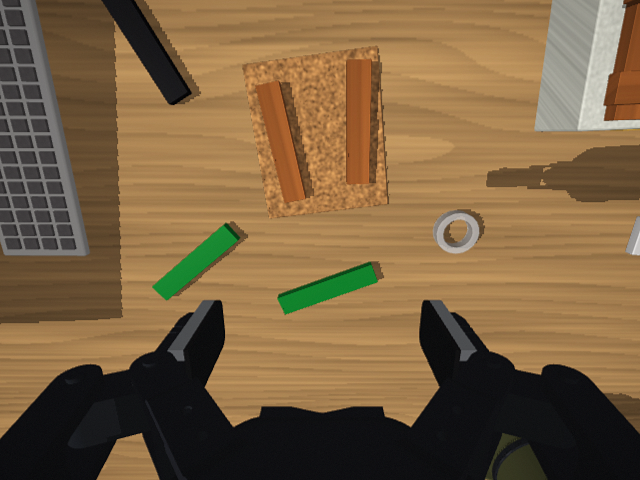

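The wrist view confirms the two walnut slats at about (358,120) and (280,140), with the black and green look-alikes off the mat. I'll grasp the first one.

Request:
{"api": "move_arm", "payload": {"targets": [{"delta_pos":[3,-2,-4],"angular":[0,0,1]},{"delta_pos":[6,-4,-8],"angular":[0,0,1]},{"delta_pos":[8.5,-4.6,-12],"angular":[0,0,1.3]},{"delta_pos":[8.5,-4.6,-16],"angular":[0,0,1.3]},{"delta_pos":[8.5,-4.6,-20],"angular":[0,0,1.3]},{"delta_pos":[8.5,-4.6,-24],"angular":[0,0,1.3]},{"delta_pos":[8.5,-4.6,-27],"angular":[0,0,1.3]},{"delta_pos":[8.5,-4.6,-28],"angular":[0,0,1.3]},{"delta_pos":[8.5,-4.6,-28],"angular":[0,0,1.3]},{"delta_pos":[8.5,-4.6,-28],"angular":[0,0,1.3]}], "fingers": 5.5, "grip_force": 20}}

```text
time_s: 4.05
eef_pos: [0.5136, 0.2892, 0.0637]
tcp_rot: [[1.0, 0.022, 0.002], [0.022, -1.0, 0.0], [0.002, -0.0, -1.0]]
wrist_force: [0.8, 1.0, 0.3]
grip_width: 0.65
grasp_force: 0.0
```

Request:
{"api": "move_arm", "payload": {"targets": [{"delta_pos":[0,0.1,-1],"angular":[0,0,0]},{"delta_pos":[0,0.1,-2],"angular":[0,0,0]},{"delta_pos":[0,0.1,-3],"angular":[0,0,0]},{"delta_pos":[0,0.1,-4],"angular":[0,0,0]},{"delta_pos":[0,0.1,-4.4],"angular":[0,0,0]},{"delta_pos":[0,0.1,-4.4],"angular":[0,0,0]},{"delta_pos":[0,0.1,-4.4],"angular":[0,0,0]}]}}

```text
time_s: 4.75
eef_pos: [0.512, 0.2911, 0.0184]
tcp_rot: [[1.0, 0.024, -0.0], [0.024, -1.0, 0.0], [-0.0, -0.0, -1.0]]
wrist_force: [0.6, 0.1, -0.1]
grip_width: 0.644
grasp_force: 0.0
```

Request:
{"api": "move_arm", "payload": {"targets": [{"delta_pos":[0,0,0],"angular":[0,0,0]},{"delta_pos":[0,0,0],"angular":[0,0,0]},{"delta_pos":[0,0,0],"angular":[0,0,0]},{"delta_pos":[0,0,0],"angular":[0,0,0]},{"delta_pos":[0,0,0],"angular":[0,0,0]},{"delta_pos":[0,0,0],"angular":[0,0,0]}], "fingers": 2.0, "grip_force": 30}}

```text
time_s: 5.35
eef_pos: [0.5125, 0.2912, 0.019]
tcp_rot: [[1.0, 0.023, 0.001], [0.023, -1.0, 0.0], [0.001, -0.0, -1.0]]
wrist_force: [0.1, -0.4, 5.7]
grip_width: 0.342
grasp_force: 30.5
```

Request:
{"api": "move_arm", "payload": {"targets": [{"delta_pos":[0,0,1],"angular":[0,0,0]},{"delta_pos":[0,0,3],"angular":[0,0,0]},{"delta_pos":[0,0,6],"angular":[0,0,0]},{"delta_pos":[0,0,9],"angular":[0,0,0]},{"delta_pos":[0,0,12],"angular":[0,0,0]},{"delta_pos":[0,0,15],"angular":[0,0,0]},{"delta_pos":[0,-2,17],"angular":[0,0,0]},{"delta_pos":[1,-5,18],"angular":[0,0,0]},{"delta_pos":[2,-8,18],"angular":[0,0,0.5]},{"delta_pos":[3,-11,18],"angular":[0,0,0.5]}]}}

```text
time_s: 6.35
eef_pos: [0.542, 0.1798, 0.199]
tcp_rot: [[0.999, 0.033, 0.0], [0.033, -0.999, -0.0], [0.0, 0.0, -1.0]]
wrist_force: [0.2, -0.5, -0.8]
grip_width: 0.342
grasp_force: 29.9
```

Request:
{"api": "move_arm", "payload": {"targets": [{"delta_pos":[1,-4,0],"angular":[0,0,0]},{"delta_pos":[2,-8,0],"angular":[0,0,0]},{"delta_pos":[3,-12,0],"angular":[0,0,0.5]},{"delta_pos":[4,-16,0],"angular":[0,0,0.5]},{"delta_pos":[5,-20,0],"angular":[0,0,0.8]},{"delta_pos":[5.4,-23,0],"angular":[0,0,0.8]},{"delta_pos":[5.4,-25,0],"angular":[0,0,0.8]},{"delta_pos":[5.4,-25,0],"angular":[0,0,0.8]},{"delta_pos":[5.4,-25,0],"angular":[0,0,0.8]},{"delta_pos":[5.4,-25,0],"angular":[0,0,0.8]}]}}

```text
time_s: 7.35
eef_pos: [0.5958, -0.0668, 0.1985]
tcp_rot: [[0.999, 0.049, -0.0], [0.049, -0.999, 0.001], [-0.0, -0.001, -1.0]]
wrist_force: [0.1, 1.2, -0.8]
grip_width: 0.34
grasp_force: 29.9
```

Run:
```python
from h import *
s=readout.state(); print(s['eef_pos'],s['tcp_rot'],s['joint_positions'],s['wrist_force'])
grab('wrist','wcarry');grab('top','tcarry'); grab('side','scarry')
a=np.hstack([load('wcarry')['im'][:, :][::1],])
cv2.imwrite('pics/carry.png',np.vstack([cv2.resize(load('wcarry')['im'][0:440],(480,330)),cv2.resize(load('scarry')['im'][100:300,200:440],(480,270))[:270]])[:,:,::-1])
```

```text
[ 0.59582322 -0.06684196  0.19847742] [[ 9.98811036e-01  4.87492863e-02 -1.46833051e-04]
 [ 4.87494076e-02 -9.98810555e-01  9.85245882e-04]
 [-9.86283673e-05 -9.91232485e-04 -9.99999504e-01]] [ 35.85970669  17.56909471 -38.46945295  92.92714208  11.23737266
  73.46238082 -91.72829123] [ 0.11737822  1.16817824 -0.80200665]
```

View pics/carry.png

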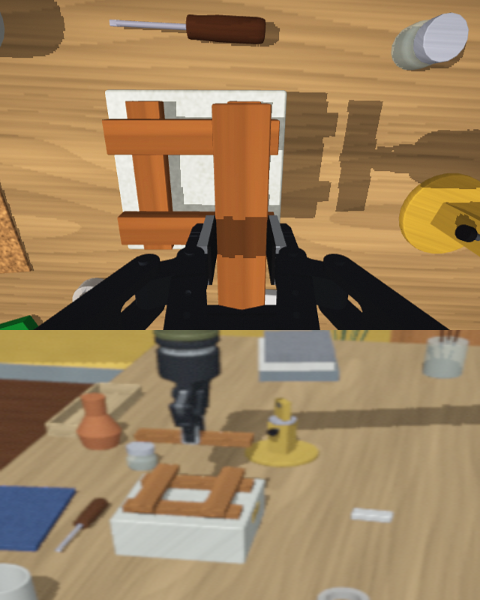

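Run:
```python
from h import *
z=load('wcarry');P=cloud(z);hsv=cv2.cvtColor(z['im'],cv2.COLOR_RGB2HSV).astype(int)
m=(abs(P[...,2]-.198)<.012)&(hsv[...,1]>130)&(P[...,0]>.61)&(abs(P[...,1]+.067)<.04)
print(m.sum(),np.median(P[m][:,2]))
v,u=np.nonzero(m);q=onplane(z,np.c_[u,v],np.median(P[m][:,2]))
print(cv2.minAreaRect((q[:,:2]*1000).astype(np.float32)),np.percentile(q[:,0],99.5))
z2=P;m=(hsv[...,1]<45)&(P[...,2]>.07)&(P[...,2]<.095)&(abs(P[...,0]-.59)<.13)&(abs(P[...,1]+.025)<.13)
v,u=np.nonzero(m);q=onplane(z,np.c_[u,v],.0813);print(cv2.minAreaRect((q[:,:2]*1000).astype(np.float32)),q.max(0))
m=(abs(P[...,2]-.111)<.005)&(hsv[...,1]>130)&(P[...,0]>.6)&(abs(P[...,1]+.02)<.12)
v,u=np.nonzero(m);q=onplane(z,np.c_[u,v],.1113);print('2b',cv2.minAreaRect((q[:,:2]*1000).astype(np.float32)))
```

```text
11206 0.19820152830599191
((640.322021484375, -65.7086181640625), (62.68860626220703, 29.76653480529785), 2.7929394245147705) 0.6716204364482589
((596.0725708007812, -25.34869384765625), (167.30441284179688, 168.12396240234375), 2.7908990383148193) [0.68352156 0.06224165 0.0813    ]
2b ((640.7080078125, -22.875946044921875), (29.824485778808594, 149.347412109375), 2.533123731613159)
```

Request:
{"api": "move_arm", "payload": {"targets": [{"delta_pos":[0.13,-0.2,-1.5],"angular":[0,0,0]},{"delta_pos":[0.13,-0.2,-3],"angular":[0,0,0]},{"delta_pos":[0.13,-0.2,-4.5],"angular":[0,0,0]},{"delta_pos":[0.13,-0.2,-5.5],"angular":[0,0,0]},{"delta_pos":[0.13,-0.2,-6.2],"angular":[0,0,0]},{"delta_pos":[0.13,-0.2,-6.6],"angular":[0,0,0]},{"delta_pos":[0.13,-0.2,-6.9],"angular":[0,0,0]},{"delta_pos":[0.13,-0.2,-6.9],"angular":[0,0,0]},{"delta_pos":[0.13,-0.2,-6.9],"angular":[0,0,0]}]}}

```text
time_s: 8.4
eef_pos: [0.5976, -0.0711, 0.1298]
tcp_rot: [[0.999, 0.046, 0.001], [0.046, -0.999, -0.0], [0.001, 0.0, -1.0]]
wrist_force: [-0.0, 0.3, -0.9]
grip_width: 0.338
grasp_force: 29.9
```

Request:
{"api": "move_arm", "payload": {"targets": [{"delta_pos":[0,0.2,-0.1],"angular":[0,0,0]},{"delta_pos":[0,0.2,-0.2],"angular":[0,0,0]},{"delta_pos":[0,0.2,-0.25],"angular":[0,0,0]},{"delta_pos":[0,0.2,-0.25],"angular":[0,0,0]},{"delta_pos":[0,0.2,-0.25],"angular":[0,0,0]}]}}

```text
time_s: 8.9
eef_pos: [0.5973, -0.0691, 0.1269]
tcp_rot: [[0.999, 0.046, -0.0], [0.046, -0.999, -0.0], [-0.0, 0.0, -1.0]]
wrist_force: [0.4, -0.3, -0.8]
grip_width: 0.343
grasp_force: 29.9
```

Request:
{"api": "move_arm", "payload": {"targets": [{"delta_pos":[0,0,-0.06],"angular":[0,0,0]},{"delta_pos":[0,0,-0.06],"angular":[0,0,0]},{"delta_pos":[0,0,-0.06],"angular":[0,0,0]}]}}

```text
time_s: 9.2
eef_pos: [0.5974, -0.0691, 0.1266]
tcp_rot: [[0.999, 0.046, 0.0], [0.046, -0.999, -0.0], [0.0, 0.0, -1.0]]
wrist_force: [-0.7, 0.1, 2.4]
grip_width: 0.337
grasp_force: 30.2
```

Request:
{"api": "move_arm", "payload": {"targets": [{"delta_pos":[0,0,0],"angular":[0,0,0]},{"delta_pos":[0,0,0],"angular":[0,0,0]},{"delta_pos":[0,0,0],"angular":[0,0,0]},{"delta_pos":[0,0,0],"angular":[0,0,0]},{"delta_pos":[0,0,1],"angular":[0,0,0]},{"delta_pos":[0,0,3],"angular":[0,0,0]},{"delta_pos":[0,0,6],"angular":[0,0,0]},{"delta_pos":[-2,4,10],"angular":[0,0,0]},{"delta_pos":[-5,6,13],"angular":[0,0,0]},{"delta_pos":[-8,6,17],"angular":[0,0,0]}], "fingers": 5.0}}

```text
time_s: 10.2
eef_pos: [0.5194, -0.0047, 0.2931]
tcp_rot: [[0.999, 0.053, -0.001], [0.053, -0.999, 0.002], [-0.001, -0.002, -1.0]]
wrist_force: [0.4, -1.8, 0.4]
grip_width: 0.587
grasp_force: 0.0
```

Request:
{"api": "move_arm", "payload": {"targets": [{"delta_pos":[0,0,3],"angular":[0,0,0]},{"delta_pos":[0,0,4],"angular":[0,0,0]},{"delta_pos":[0,0,4],"angular":[0,0,0]},{"delta_pos":[0,0,4],"angular":[0,0,0]}]}}

```text
time_s: 10.6
eef_pos: [0.5205, -0.0096, 0.3307]
tcp_rot: [[0.999, 0.046, -0.002], [0.046, -0.999, 0.0], [-0.002, -0.001, -1.0]]
wrist_force: [0.1, 0.3, -1.0]
grip_width: 0.586
grasp_force: 0.0
```

```bash
cat >> h.py <<'E'
def regions(name,hs,x0=.595,y0=-.025,rr=.13):
    z=load(name);P=cloud(z);hsv=cv2.cvtColor(z['im'],cv2.COLOR_RGB2HSV).astype(int)
    for h in hs:
        w=h<.09
        m=(abs(P[...,2]-h)<.005)&((hsv[...,1]<60) if w else (hsv[...,1]>120))&(abs(P[...,0]-x0)<rr)&(abs(P[...,1]-y0)<rr)
        if w: l=m.astype(int);n=2
        else:
            n,l=cv2.connectedComponents(m.astype(np.uint8))
        for i in range(1,n):
            v,u=np.nonzero(l==i)
            if len(v)<200: continue
            c,s,a=cv2.minAreaRect((onplane(z,np.c_[u,v],h)[:,:2]*1000).astype(np.float32))
            print(name,h,len(v),np.round(c,1),np.round(s,1),round(a,2),round(np.median(P[...,2][l==i])*1000,1))
E
python3 - <<'E'
from h import *
s=readout.state(); print(s['eef_pos'],s['joint_positions'])
grab('wrist','w2');grab('top','t2')
for n in('w2','t2'): regions(n,(.0813,.1113,.1263))
E
```

```text
[ 0.52049741 -0.00962953  0.33068155] [ 38.06868519   2.97377195 -41.14575682  91.86367224   1.92957815
  85.98956217 -90.54901283]
w2 0.0813 9563 [595.7 -24.7] [166.4 168.6] 2.62 81.3
w2 0.1113 3793 [639.4  -1.1] [ 29.6 105.6] 2.62 111.4
w2 0.1113 394 [643.1 -91.9] [28.8 11.1] 2.62 111.4
w2 0.1113 3033 [547.7  -5.2] [ 34.9 105.5] 2.63 111.3
w2 0.1113 318 [554.4 -95.9] [29.7 11.1] 2.39 111.2
w2 0.1263 5356 [599.  -69.5] [148.3  30.7] 2.67 126.4
t2 0.0813 759 [590.1  27.3] [171.2  71.8] 5.04 81.2
t2 0.1113 292 [635.5  27.8] [49.8 29.7] 89.32 111.3
```

Request:
{"api": "move_arm", "payload": {"targets": [{"delta_pos":[0,4,0],"angular":[0,0,1]},{"delta_pos":[0,8,0],"angular":[0,0,2]},{"delta_pos":[0,12,-1],"angular":[0,0,3]},{"delta_pos":[-1,16,-2],"angular":[0,0,4]},{"delta_pos":[-1,20,-3],"angular":[0,0,5]},{"delta_pos":[-1,24,-5],"angular":[0,0,6]},{"delta_pos":[-2,28,-7],"angular":[0,0,7]},{"delta_pos":[-2,32,-9],"angular":[0,0,8]},{"delta_pos":[-3,36,-12],"angular":[0,0,9]},{"delta_pos":[-3.2,39.5,-15],"angular":[0,0,9.6]}]}}

```text
time_s: 11.7
eef_pos: [0.487, 0.3876, 0.1794]
tcp_rot: [[0.977, 0.214, -0.002], [0.214, -0.977, -0.0], [-0.002, -0.0, -1.0]]
wrist_force: [0.4, 0.3, 0.5]
grip_width: 0.586
grasp_force: 0.0
```

Request:
{"api": "move_arm", "payload": {"targets": [{"delta_pos":[0,0.2,-3],"angular":[0,0,0]},{"delta_pos":[0,0.2,-6],"angular":[0,0,0]},{"delta_pos":[0,0.2,-9],"angular":[0,0,0]},{"delta_pos":[0,0.2,-12],"angular":[0,0,0]},{"delta_pos":[0,0.2,-12],"angular":[0,0,0]},{"delta_pos":[0,0.2,-12],"angular":[0,0,0]},{"delta_pos":[0,0.2,-12],"angular":[0,0,0]}]}}

```text
time_s: 12.4
eef_pos: [0.4893, 0.3885, 0.0632]
tcp_rot: [[0.977, 0.212, 0.001], [0.212, -0.977, 0.001], [0.001, -0.001, -1.0]]
wrist_force: [-0.1, 0.4, -0.5]
grip_width: 0.588
grasp_force: 0.0
```

Request:
{"api": "move_arm", "payload": {"targets": [{"delta_pos":[-0.1,0,-1.5],"angular":[0,0,0]},{"delta_pos":[-0.1,0,-3],"angular":[0,0,0]},{"delta_pos":[-0.1,0,-4],"angular":[0,0,0]},{"delta_pos":[-0.1,0,-4.4],"angular":[0,0,0]},{"delta_pos":[-0.1,0,-4.4],"angular":[0,0,0]},{"delta_pos":[-0.1,0,-4.4],"angular":[0,0,0]}]}}

```text
time_s: 13.0
eef_pos: [0.4877, 0.3879, 0.018]
tcp_rot: [[0.977, 0.212, 0.0], [0.212, -0.977, 0.0], [0.0, -0.0, -1.0]]
wrist_force: [0.2, 0.1, 0.6]
grip_width: 0.588
grasp_force: 0.0
```

Request:
{"api": "move_arm", "payload": {"targets": [{"delta_pos":[0,0,0],"angular":[0,0,0]},{"delta_pos":[0,0,0],"angular":[0,0,0]},{"delta_pos":[0,0,0],"angular":[0,0,0]},{"delta_pos":[0,0,0],"angular":[0,0,0]},{"delta_pos":[0,0,0],"angular":[0,0,0]},{"delta_pos":[0,0,0],"angular":[0,0,0]}], "fingers": 2.0}}

```text
time_s: 13.6
eef_pos: [0.4881, 0.3881, 0.0186]
tcp_rot: [[0.977, 0.212, 0.001], [0.212, -0.977, 0.001], [0.001, -0.001, -1.0]]
wrist_force: [-0.4, 0.4, 6.4]
grip_width: 0.344
grasp_force: 30.5
```

Request:
{"api": "move_arm", "payload": {"targets": [{"delta_pos":[0,0,1],"angular":[0,0,0]},{"delta_pos":[0,0,3],"angular":[0,0,0]},{"delta_pos":[0,0,6],"angular":[0,0,0]},{"delta_pos":[0,0,9],"angular":[0,0,0]},{"delta_pos":[0,0,12],"angular":[0,0,0]},{"delta_pos":[0,0,15],"angular":[0,0,0]},{"delta_pos":[0,-2,17],"angular":[0,0,-1]},{"delta_pos":[1,-5,18],"angular":[0,0,-2]},{"delta_pos":[2,-8,18],"angular":[0,0,-3]},{"delta_pos":[3,-11,18],"angular":[0,0,-4]}]}}

```text
time_s: 14.6
eef_pos: [0.5177, 0.2763, 0.1983]
tcp_rot: [[0.99, 0.143, 0.0], [0.143, -0.99, -0.001], [0.0, 0.001, -1.0]]
wrist_force: [0.4, -0.9, -1.1]
grip_width: 0.342
grasp_force: 29.8
```

Request:
{"api": "move_arm", "payload": {"targets": [{"delta_pos":[1,-4,0],"angular":[0,0,-1]},{"delta_pos":[2,-8,0],"angular":[0,0,-2]},{"delta_pos":[3,-12,0],"angular":[0,0,-3]},{"delta_pos":[4,-16,0],"angular":[0,0,-4]},{"delta_pos":[5,-20,0],"angular":[0,0,-5]},{"delta_pos":[6,-23,0],"angular":[0,0,-5.6]},{"delta_pos":[7.4,-25.8,0],"angular":[0,0,-5.6]},{"delta_pos":[7.4,-25.8,0],"angular":[0,0,-5.6]},{"delta_pos":[7.4,-25.8,0],"angular":[0,0,-5.6]},{"delta_pos":[7.4,-25.8,0],"angular":[0,0,-5.6]}]}}

```text
time_s: 15.6
eef_pos: [0.5911, 0.0211, 0.1978]
tcp_rot: [[0.999, 0.048, -0.001], [0.048, -0.999, 0.001], [-0.001, -0.001, -1.0]]
wrist_force: [-0.6, 0.9, -0.8]
grip_width: 0.343
grasp_force: 29.8
```

Request:
{"api": "move_arm", "payload": {"targets": [{"delta_pos":[0,0,0],"angular":[0,0,0]},{"delta_pos":[0,0,0],"angular":[0,0,0]},{"delta_pos":[0,0,0],"angular":[0,0,0]}]}}

```text
time_s: 15.9
eef_pos: [0.5915, 0.0204, 0.1979]
tcp_rot: [[0.999, 0.047, 0.0], [0.047, -0.999, -0.0], [-0.0, 0.0, -1.0]]
wrist_force: [-0.2, -0.7, -0.5]
grip_width: 0.341
grasp_force: 29.8
```

Run:
```python
from h import *
s=readout.state(); print(s['eef_pos'],s['tcp_rot'][0])
grab('wrist','wc2')
z=load('wc2');P=cloud(z);hsv=cv2.cvtColor(z['im'],cv2.COLOR_RGB2HSV).astype(int)
m=(abs(P[...,2]-.198)<.012)&(hsv[...,1]>130)&(P[...,0]>.61)&(abs(P[...,1]-.02)<.04)
v,u=np.nonzero(m);h=np.median(P[m][:,2]);q=onplane(z,np.c_[u,v],h);print(h)
print(cv2.minAreaRect((q[:,:2]*1000).astype(np.float32)))
regions('wc2',(.0813,.1263))
```

```text
[0.59150378 0.02036137 0.19791828] [9.98875265e-01 4.74152397e-02 7.61733645e-06]
0.1980576176212395
((638.2039184570312, 21.521934509277344), (58.32413101196289, 29.759952545166016), 2.701988458633423)
wc2 0.0813 11685 [596.2 -24.4] [167.  168.1] 2.64 81.3
wc2 0.1263 10357 [602.  -68.6] [142.4  32.1] 2.7 126.3
```

Request:
{"api": "move_arm", "payload": {"targets": [{"delta_pos":[0.12,0.1,-1.5],"angular":[0,0,0]},{"delta_pos":[0.12,0.1,-3],"angular":[0,0,0]},{"delta_pos":[0.12,0.1,-4.5],"angular":[0,0,0]},{"delta_pos":[0.12,0.1,-5.5],"angular":[0,0,0]},{"delta_pos":[0.12,0.1,-6.2],"angular":[0,0,0]},{"delta_pos":[0.12,0.1,-6.6],"angular":[0,0,0]},{"delta_pos":[0.12,0.1,-6.9],"angular":[0,0,0]},{"delta_pos":[0.12,0.1,-7],"angular":[0,0,0]},{"delta_pos":[0.12,0.1,-7.1],"angular":[0,0,0]},{"delta_pos":[0.12,0.1,-7.1],"angular":[0,0,0]}]}}

```text
time_s: 16.95
eef_pos: [0.5931, 0.0206, 0.1271]
tcp_rot: [[0.999, 0.046, 0.0], [0.046, -0.999, -0.0], [0.0, 0.0, -1.0]]
wrist_force: [0.3, 0.1, -1.1]
grip_width: 0.344
grasp_force: 29.8
```

Request:
{"api": "move_arm", "payload": {"targets": [{"delta_pos":[0,0.05,-0.04],"angular":[0,0,0]},{"delta_pos":[0,0.05,-0.08],"angular":[0,0,0]},{"delta_pos":[0,0.05,-0.08],"angular":[0,0,0]},{"delta_pos":[0,0.05,-0.08],"angular":[0,0,0]}]}}

```text
time_s: 17.35
eef_pos: [0.593, 0.0212, 0.1262]
tcp_rot: [[0.999, 0.046, 0.0], [0.046, -0.999, -0.0], [0.0, 0.0, -1.0]]
wrist_force: [-0.2, -0.6, -0.7]
grip_width: 0.338
grasp_force: 29.9
```

Request:
{"api": "move_arm", "payload": {"targets": [{"delta_pos":[0,0,0],"angular":[0,0,0]},{"delta_pos":[0,0,0],"angular":[0,0,0]},{"delta_pos":[0,0,0],"angular":[0,0,0]},{"delta_pos":[0,0,0],"angular":[0,0,0]},{"delta_pos":[0,0,1],"angular":[0,0,0]},{"delta_pos":[0,0,3],"angular":[0,0,0]},{"delta_pos":[0,0,6],"angular":[0,0,0]},{"delta_pos":[-2,-2,10],"angular":[0,0,0]},{"delta_pos":[-5,-4,14],"angular":[0,0,0]},{"delta_pos":[-8,-5,18],"angular":[0,0,0]}], "fingers": 5.0}}

```text
time_s: 18.35
eef_pos: [0.5148, -0.0292, 0.304]
tcp_rot: [[0.999, 0.045, -0.0], [0.045, -0.999, 0.0], [-0.0, -0.0, -1.0]]
wrist_force: [0.7, -1.4, 0.8]
grip_width: 0.584
grasp_force: 0.0
```

Request:
{"api": "move_arm", "payload": {"targets": [{"delta_pos":[0,0,3],"angular":[0,0,0]},{"delta_pos":[0,0,3],"angular":[0,0,0]},{"delta_pos":[0,0,3],"angular":[0,0,0]},{"delta_pos":[0,0,3],"angular":[0,0,0]}]}}

```text
time_s: 18.75
eef_pos: [0.5153, -0.0276, 0.3313]
tcp_rot: [[0.999, 0.047, -0.002], [0.047, -0.999, 0.0], [-0.002, -0.0, -1.0]]
wrist_force: [0.2, -0.7, -0.1]
grip_width: 0.586
grasp_force: 0.0
```

Run:
```python
from h import *
s=readout.state(); print(s['eef_pos'],s['joint_positions'])
grab('wrist','w3')
regions('w3',(.0813,.1113,.1263))
```

```text
[ 0.51530276 -0.02761533  0.33132949] [ 45.54786135   2.64457611 -46.50833504  92.2259761    1.89826357
  86.05110494 -88.38538374]
w3 0.0813 9051 [595.7 -24.9] [167.1 168.6] 2.67 81.3
w3 0.1113 2219 [638.4 -23. ] [46.8 61.3] 2.56 111.5
w3 0.1113 422 [636.9  45.7] [28.5 11.8] 2.61 111.4
w3 0.1113 429 [643.3 -91.5] [28.5 11.9] 2.57 111.4
w3 0.1113 330 [547.6  41.6] [28.4 11.8] 2.61 111.3
w3 0.1113 1745 [547.6 -27.1] [36.7 61.3] 2.68 111.3
w3 0.1113 335 [554.5 -95.5] [29.4 11.9] 2.52 111.2
w3 0.1263 5310 [594.7  20. ] [147.9  30.3] 2.6 126.3
w3 0.1263 5398 [599.2 -69.7] [148.7  30.4] 2.65 126.4
```

Both slats are seated within about 1 mm. Now the lamp.

Request:
{"api": "move_arm", "payload": {"targets": [{"delta_pos":[-0.5,-4,0],"angular":[0,0,0]},{"delta_pos":[-1,-8,0],"angular":[0,0,0]},{"delta_pos":[-2,-12,0],"angular":[0,0,0]},{"delta_pos":[-3,-16,0],"angular":[0,0,0]},{"delta_pos":[-4,-20,0],"angular":[0,0,0]},{"delta_pos":[-5,-24,-2],"angular":[0,0,0]},{"delta_pos":[-6,-28,-4],"angular":[0,0,0]},{"delta_pos":[-6,-31,-6],"angular":[0,0,0]},{"delta_pos":[-6,-31,-6],"angular":[0,0,0]},{"delta_pos":[-6,-31,-6],"angular":[0,0,0]}]}}

```text
time_s: 19.8
eef_pos: [0.4552, -0.3375, 0.2701]
tcp_rot: [[0.999, 0.046, -0.002], [0.046, -0.999, 0.004], [-0.002, -0.004, -1.0]]
wrist_force: [0.1, 0.9, -0.0]
grip_width: 0.588
grasp_force: 0.0
```

Request:
{"api": "move_arm", "payload": {"targets": [{"delta_pos":[0,0,0],"angular":[0,0,0]},{"delta_pos":[0,0,0],"angular":[0,0,0]},{"delta_pos":[0,0,0],"angular":[0,0,0]}]}}

```text
time_s: 20.1
eef_pos: [0.4565, -0.3369, 0.273]
tcp_rot: [[0.999, 0.048, 0.001], [0.048, -0.999, -0.001], [0.001, 0.001, -1.0]]
wrist_force: [0.3, -0.2, 0.3]
grip_width: 0.586
grasp_force: 0.0
```

Run:
```python
from h import *
s=readout.state(); print(s['eef_pos'],s['joint_positions'])
grab('wrist','wl2'); grab('side','sl2'); grab('top','tl2')
z=load('wl2');P=cloud(z);L=(abs(P[...,0]-.535)<.09)&(abs(P[...,1]+.34)<.09)
for h,t in ((.142,.006),(.096,.003),(.09,.003),(.012,.004)):
    m=L&(abs(P[...,2]-h)<t); v,u=np.nonzero(m)
    if len(v)<20: print(h,len(v));continue
    q=(onplane(z,np.c_[u,v],h)[:,:2]*1000).astype(np.float32)
    print(h,len(v),u.mean(),v.mean(),np.median(P[m][:,2]),cv2.minAreaRect(q),cv2.minEnclosingCircle(q))
c=z['im'][40:240,200:440]; cv2.imwrite('pics/lampc.png',cv2.resize(c,(720,600),interpolation=cv2.INTER_CUBIC)[:,:,::-1])
```

```text
[ 0.45646239 -0.3368828   0.27303782] [ 62.04906521   9.61261985 -31.78152047  91.70284771   5.14552404
  80.07470172 -57.49445522]
0.142 841 347.5077288941736 133.653983353151 0.14167993235084503 ((534.1782836914062, -353.32025146484375), (14.18548583984375, 31.69841766357422), 36.901214599609375) ((534.0319213867188, -353.4129638671875), 16.537174224853516)
0.096 1002 340.8932135728543 132.55988023952096 0.0957831268546718 ((533.6819458007812, -352.67047119140625), (40.83018112182617, 39.325557708740234), 29.590614318847656) ((534.1463623046875, -353.3899230957031), 20.734140396118164)
0.09 48 337.9791666666667 133.02083333333334 0.08989737709373408 ((534.1739501953125, -353.52008056640625), (33.94413375854492, 33.8756217956543), 73.92662048339844) ((534.1610107421875, -353.56524658203125), 23.94477081298828)
0.012 7254 338.54576785221946 130.24717397298042 0.011733622711226188 ((534.4735107421875, -353.3495788574219), (116.77195739746094, 118.36788940429688), 2.76667857170105) ((534.3367309570312, -353.3373718261719), 59.423011779785156)
```

View pics/lampc.png

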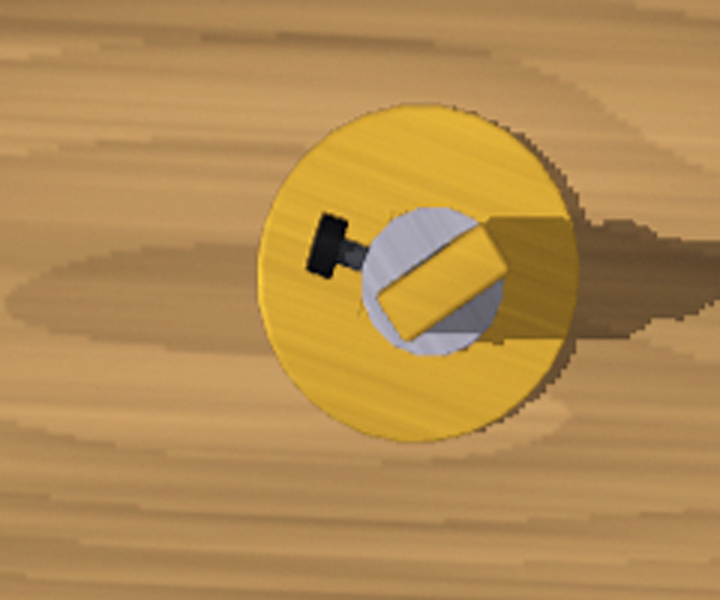

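The picture shows the head's flat running from lower left to upper right, centre at about (443,280) in the crop, and the thumbscrew at its left. I'll turn −55.8° and go above it.

Request:
{"api": "move_arm", "payload": {"targets": [{"delta_pos":[1,-0.2,0],"angular":[0,0,-7]},{"delta_pos":[2,-0.4,0],"angular":[0,0,-14]},{"delta_pos":[3,-0.6,0],"angular":[0,0,-21]},{"delta_pos":[4,-0.8,0],"angular":[0,0,-28]},{"delta_pos":[5,-1,0],"angular":[0,0,-35]},{"delta_pos":[6,-1.2,0],"angular":[0,0,-42]},{"delta_pos":[7,-1.4,0],"angular":[0,0,-49]},{"delta_pos":[7.65,-1.6,-2],"angular":[0,0,-55.8]},{"delta_pos":[7.65,-1.6,-5],"angular":[0,0,-55.8]},{"delta_pos":[7.65,-1.6,-8],"angular":[0,0,-55.8]}], "fingers": 5.0}}

```text
time_s: 21.25
eef_pos: [0.5328, -0.3539, 0.1919]
tcp_rot: [[0.6, -0.8, 0.001], [-0.8, -0.6, -0.001], [0.001, -0.0, -1.0]]
wrist_force: [0.1, 0.6, -0.2]
grip_width: 0.582
grasp_force: 0.0
```

Request:
{"api": "move_arm", "payload": {"targets": [{"delta_pos":[0,0,0],"angular":[0,0,0]},{"delta_pos":[0,0,0],"angular":[0,0,0]},{"delta_pos":[0,0,0],"angular":[0,0,0]},{"delta_pos":[0,0,0],"angular":[0,0,0]}]}}

```text
time_s: 21.65
eef_pos: [0.5332, -0.3544, 0.1945]
tcp_rot: [[0.6, -0.8, 0.003], [-0.8, -0.6, -0.002], [0.003, -0.001, -1.0]]
wrist_force: [-0.3, 0.3, -0.3]
grip_width: 0.583
grasp_force: 0.0
```

Run:
```python
from h import *
s=readout.state(); R=s['tcp_rot'];print(s['eef_pos'],np.degrees(np.arctan2(R[1,0],R[0,0])),R[2],s['joint_positions'])
grab('wrist','wl3')
z=load('wl3');P=cloud(z);L=(abs(P[...,0]-.535)<.03)&(abs(P[...,1]+.353)<.03)
for h,t in ((.142,.006),(.096,.003)):
    m=L&(abs(P[...,2]-h)<t); v,u=np.nonzero(m)
    if len(v)<20: print(h,len(v));continue
    q=(onplane(z,np.c_[u,v],h)[:,:2]*1000).astype(np.float32)
    print(h,len(v),u.mean(),v.mean(),np.median(P[m][:,2]),cv2.minAreaRect(q),cv2.minEnclosingCircle(q))
```

```text
[ 0.53320404 -0.35440754  0.1945289 ] -53.160608022440734 [ 0.00326698 -0.00102203 -0.99999414] [  51.66660159   20.50004378  -25.85210254   87.73694807    9.18652163
   73.67098292 -118.47849037]
0.142 1214 320.67380560131795 269.3492586490939 0.1415373080064024 ((535.1527709960938, -355.1362609863281), (13.534195899963379, 32.81710433959961), 37.35374450683594) ((534.7058715820312, -355.0484313964844), 17.10500717163086)
0.096 1454 321.1781292984869 242.38514442916093 0.09575305604785446 ((535.0324096679688, -355.3057861328125), (41.48319625854492, 39.512123107910156), 34.419620513916016) ((534.39306640625, -354.3151550292969), 20.941734313964844)
```

Request:
{"api": "move_arm", "payload": {"targets": [{"delta_pos":[0,0,-1.5],"angular":[0,0,0]},{"delta_pos":[0,0,-3],"angular":[0,0,0]},{"delta_pos":[0,0,-4.5],"angular":[0,0,0]},{"delta_pos":[0,0,-6],"angular":[0,0,0]},{"delta_pos":[0,0,-7],"angular":[0,0,0]},{"delta_pos":[0,0,-7.8],"angular":[0,0,0]},{"delta_pos":[0,0,-7.8],"angular":[0,0,0]},{"delta_pos":[0,0,-7.8],"angular":[0,0,0]}]}}

```text
time_s: 22.5
eef_pos: [0.5325, -0.354, 0.1145]
tcp_rot: [[0.6, -0.8, 0.0], [-0.8, -0.6, -0.0], [0.0, -0.0, -1.0]]
wrist_force: [1.2, -0.1, 0.5]
grip_width: 0.585
grasp_force: 0.0
```

Request:
{"api": "move_arm", "payload": {"targets": [{"delta_pos":[0,0,0],"angular":[0,0,0]},{"delta_pos":[0,0,0],"angular":[0,0,0]},{"delta_pos":[0,0,0],"angular":[0,0,0]},{"delta_pos":[0,0,0],"angular":[0,0,0]},{"delta_pos":[0,0,0],"angular":[0,0,0]},{"delta_pos":[0,0,0],"angular":[0,0,0]},{"delta_pos":[0,0,0],"angular":[0,0,0]}], "fingers": 0.6, "grip_force": 40}}

```text
time_s: 23.2
eef_pos: [0.5328, -0.354, 0.1151]
tcp_rot: [[0.6, -0.8, 0.001], [-0.8, -0.6, -0.001], [0.001, -0.001, -1.0]]
wrist_force: [1.4, 0.5, 5.6]
grip_width: 0.158
grasp_force: 42.4
```

Run:
```python
from h import *
s=readout.state(); R=s['tcp_rot'];print(s['eef_pos'],np.degrees(np.arctan2(R[1,0],R[0,0])),R[2],s['wrist_force'],R.T@s['wrist_force'],s['ft_torque'])
grab('side','sg'); grab('wrist','wg')
```

```text
[ 0.53277192 -0.35404733  0.11507653] -53.151947287512755 [ 1.27420046e-03 -5.08039733e-04 -9.99999059e-01] [1.39504702 0.52963602 5.59947757] [ 0.41990722 -1.43682101 -5.59821783] [ 0.0759807  -0.02069892  0.04829439]
```

Request:
{"api": "move_arm", "payload": {"targets": [{"delta_pos":[0,0,0.15],"angular":[0,0,0]},{"delta_pos":[0,0,0.3],"angular":[0,0,0]},{"delta_pos":[0,0,0.45],"angular":[0,0,0]},{"delta_pos":[0,0,0.6],"angular":[0,0,0]},{"delta_pos":[0,0,0.75],"angular":[0,0,0]},{"delta_pos":[0,0,0.9],"angular":[0,0,0]},{"delta_pos":[0,0,1.0],"angular":[0,0,0]},{"delta_pos":[0,0,1.0],"angular":[0,0,0]}]}}

```text
time_s: 24.1
eef_pos: [0.5325, -0.3536, 0.1242]
tcp_rot: [[0.6, -0.8, 0.0], [-0.8, -0.6, 0.0], [-0.0, -0.0, -1.0]]
wrist_force: [5.8, -0.0, -6.3]
grip_width: 0.157
grasp_force: 40.9
```

Request:
{"api": "move_arm", "payload": {"targets": [{"delta_pos":[0.05,0,0.15],"angular":[0,0,0]},{"delta_pos":[0.05,0,0.3],"angular":[0,0,0]},{"delta_pos":[0.05,0,0.45],"angular":[0,0,0]},{"delta_pos":[0.05,0,0.6],"angular":[0,0,0]},{"delta_pos":[0.05,0,0.75],"angular":[0,0,0]},{"delta_pos":[0.05,0,0.9],"angular":[0,0,0]},{"delta_pos":[0.05,0,1.0],"angular":[0,0,0]},{"delta_pos":[0.05,0,1.0],"angular":[0,0,0]}]}}

```text
time_s: 24.9
eef_pos: [0.5326, -0.3538, 0.1346]
tcp_rot: [[0.6, -0.8, -0.0], [-0.8, -0.6, 0.0], [-0.0, 0.0, -1.0]]
wrist_force: [3.2, 1.0, -2.9]
grip_width: 0.159
grasp_force: 41.3
```

Good. I'll continue to about 2 mm below the target and check with the cameras.

Request:
{"api": "move_arm", "payload": {"targets": [{"delta_pos":[0.02,0,0.2],"angular":[0,0,0]},{"delta_pos":[0.02,0,0.4],"angular":[0,0,0]},{"delta_pos":[0.02,0,0.6],"angular":[0,0,0]},{"delta_pos":[0.02,0,0.8],"angular":[0,0,0]},{"delta_pos":[0.02,0,1.0],"angular":[0,0,0]},{"delta_pos":[0.02,0,1.2],"angular":[0,0,0]},{"delta_pos":[0.02,0,1.4],"angular":[0,0,0]},{"delta_pos":[0.02,0,1.5],"angular":[0,0,0]},{"delta_pos":[0.02,0,1.5],"angular":[0,0,0]},{"delta_pos":[0.02,0,1.5],"angular":[0,0,0]}]}}

```text
time_s: 25.9
eef_pos: [0.5328, -0.3541, 0.1495]
tcp_rot: [[0.599, -0.8, -0.0], [-0.8, -0.599, -0.0], [0.0, 0.0, -1.0]]
wrist_force: [0.5, -0.2, -1.7]
grip_width: 0.16
grasp_force: 41.5
```

Run:
```python
from h import *
s=readout.state();print(s['eef_pos'],s['wrist_force'])
grab('side','sh'); grab('wrist','wh')
zs=load('wh');P=cloud(zs);hsv=cv2.cvtColor(zs['im'],cv2.COLOR_RGB2HSV)
# stem collar top seen by wrist camera before and now: histogram of heights near the stem
for n in ('wg','wh'):
    z=load(n);P=cloud(z);im=z['im'].astype(int);d=np.hypot(P[...,0]-.534,P[...,1]+.354)
    m=(d<.021)&(abs(im[...,0]-im[...,2])<40)&(im[...,1]>90)&(P[...,2]>.08)&(P[...,2]<.15)
    print(n,m.sum(),np.median(P[m][:,2]) if m.sum() else 0)
a=[cv2.resize(load(n)['im'][110:260,230:400],(680,600)) for n in('sl2','sh')]
a=np.hstack([cv2.resize(x,(400,353)) for x in a]); cv2.imwrite('pics/sidecmp.png',a[:,:,::-1])
```

```text
[ 0.53275229 -0.35413178  0.14950995] [ 0.52079133 -0.24407895 -1.72444799]
wg 1452 0.09585098896629976
wh 1361 0.13009057377851715
```

View pics/sidecmp.png

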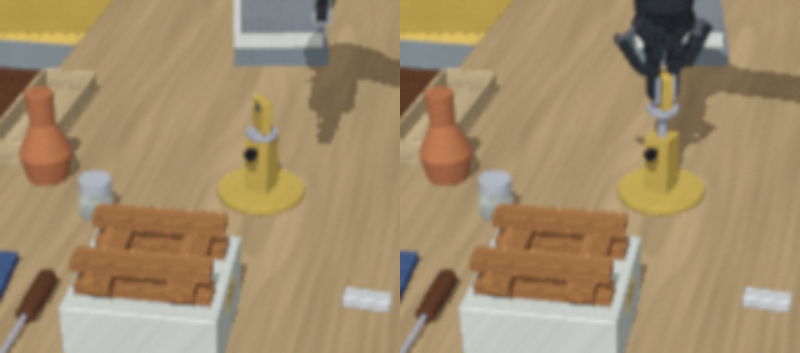

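The stem has risen 34.2 mm with no slip, and the side view shows the stack intact. It needs about 2.2 mm more.

Request:
{"api": "move_arm", "payload": {"targets": [{"delta_pos":[0,0,0.1],"angular":[0,0,0]},{"delta_pos":[0,0,0.2],"angular":[0,0,0]},{"delta_pos":[0,0,0.22],"angular":[0,0,0]},{"delta_pos":[0,0,0.22],"angular":[0,0,0]},{"delta_pos":[0,0,0.22],"angular":[0,0,0]},{"delta_pos":[0,0,0.22],"angular":[0,0,0]}]}}

```text
time_s: 26.6
eef_pos: [0.5327, -0.354, 0.1515]
tcp_rot: [[0.6, -0.8, -0.0], [-0.8, -0.6, -0.0], [-0.0, 0.0, -1.0]]
wrist_force: [-0.4, -1.2, -1.7]
grip_width: 0.156
grasp_force: 41.4
```

Run:
```python
from h import *
s=readout.state();print(s['eef_pos'],s['wrist_force'],s['grasp_force'])
for i in range(3):
    n=f'wf{i}';grab('wrist',n)
    z=load(n);P=cloud(z);im=z['im'].astype(int);d=np.hypot(P[...,0]-.534,P[...,1]+.354)
    m=(d<.021)&(abs(im[...,0]-im[...,2])<40)&(im[...,1]>90)&(P[...,2]>.08)&(P[...,2]<.15)
    print(n,m.sum(),np.median(P[m][:,2]),readout.state()['eef_pos'][2])
```

```text
[ 0.5327475  -0.35400045  0.1514799 ] [-0.36812953 -1.15175945 -1.71062378] 41.436216831207275
wf0 1373 0.1320890348359021 0.15145507784564652
wf1 1369 0.13207903389517867 0.15145948279071206
wf2 1364 0.13205798142365033 0.15146352557237489
```

```bash
python3 -c "
from station import r
print(r.job_done())"
```

```text
the job is handed in; nothing more can be done
None
```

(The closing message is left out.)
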